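# Hook a dropped coupling washer out from behind the compressor's belt guard

## Robot

A 6-joint arm with a two-finger parallel gripper is mounted at the origin on the work surface. World frame = base frame: x ahead of the robot, y to its left, z up, the work surface at z = 0. Lengths are in m, angles in rad, forces in N, time in s.
With the tool pointing down it reaches from about 0.325 to 1 m from the base axis. Payload 5.1 kg.
Tool frame: the origin (TCP) lies at the very end of the fingers, on their centre line; the grasp point (between the pads) lies 19 mm behind it; z points along the fingers, y is the line along which they close (so a half turn about z gives the same grasp; the last joint's range is limited). The gripper opens to 85 mm and grips with 20 to 120 N. Pads are 22 mm wide; open, the fingers measure 114 mm over their backs; the gripper's body (76 mm by 85 mm) begins 54 mm behind the grasp point. The pads swing forward as they close: fully open they stand 13 mm farther back than shut.
Start: joints at [-1.187, 0.124, 1.65, -0, 1.367, -0.083], TCP at [0.292, -0.58, 0.231] pointing down, gripper open.
Joint ranges: [-2.61, 2.61], [-1.02, 2.33], [0.03, 2.71], [-1.35, 4.49], [0.32, 2.68], [-2.91, 2.91]. Speed limits (rad/s): [2.57, 2.57, 3.14, 3.14, 3.14, 3.14].

## Interface

Orientations are given as a rotation vector (axis times angle).
In Python, from bench import monitor, vision, ticket gives the robot as it stands.
- The arm moves only by the tool move_arm, never from a script. Its argument "deltas" is a list of rows, each an object of numbers: "x", "y", "z": the shift along the world's x, y, z in cm; "rx", "ry", "rz": the turn, a rotation vector about the world's x, y, z in degrees; "claw": the finger opening in cm, from 0 to 8.54. In form: [{"x": .., "y": .., "z": .., "rx": .., "ry": .., "rz": .., "claw": ..}, ...]. A call has 1 to 12 rows; each row is the pose to reach, as a shift and turn from the pose commanded when the call began; what a row does not reach only later rows make up. A row lasts 1/12 s, in which the tool goes at most 41.7 mm and 7.16 degrees, less where a joint would pass 70% of its speed; a pose out of reach is approached as far as the arm can. A call with a gripper value outside its range is refused whole. The fingers move at their own pace and stop on an object; "newtons" is the grip in N (left out, the last holds). Time passes only in rows, so rows that repeat a pose let the fingers close. It gives the time, the measured TCP pose, the force, the opening and the grip force at its end, in the units of the state.
- monitor.get_state(): the state, without advancing time (a new reading comes with each control period).
- vision.snapshot(name): name is "side" or "top"; returns the picture (400x640x3 uint8, red, green, blue); there is no depth.
- vision.get_calibration(name): a dict with "fx", "fy", "cx", "cy" (pixels), "eye" and "attitude" of the camera in the world. Camera axes: x right, y down, z forward; pixel columns grow to the right and rows downward; lengths in m; the calibration is good to about 2 mm. A picture is of the moment at which its call begins. get_calibration takes no time and is no camera call.
- ticket.sign_off(): hands the job in; it is judged then, once.
The state is a dict: "clock": time; "joints": joint angles; "qvel": joint speeds; "joint_torque": joint torques, N m; "tcp_pos": TCP position; "tool_rot": TCP orientation; "force": force on the tool from outside, world axes, zero at the start; "torque": the same for the moment, N m; "opening": finger opening in m; "grasp_force": force on a finger pad.
Only numpy, scipy, OpenCV 4.12 (cv2) and the standard library are available. Lean on these libraries where they do the work, as an engineer would, in place of code of your own. Each camera call takes 0.05 s, during which the arm holds its last target. There are 200 camera calls.

## Task

A coupling washer has dropped behind the bench compressor's belt guard. Pick up the hooked rod by its handle, reach its bent end in through the front opening and down into the washer's hole, and draw the washer out through the one empty place in the row of slats along the foot of the opening - feel for it gently, never forcing the washer or the guard (15 N is too much) - until it lies flat on the open bench, wholly clear in front of the guard with a few centimetres to spare. Then lay the rod down flat on the bench outside the guard, off the washer; keep the gripper off the washer and the guard, and leave everything else where it is.

Things in the scene. Friction and masses are not known exactly. Their poses are not given: they have to be found in the camera images.
- washer: the dropped part: flat bright-steel ring, 36 mm outside, 18 mm hole, 12 mm thick, 50 to 100 g (under 1 N drags it), lying flat on the bench inside the guard, 65 to 95 mm behind the opening. Origin: centre of its underside; z up.
- rod: the hooked rod, 0.16 kg, resting on its handle's underside on the open bench. Wooden handle 110 mm long (x), 24 wide (y), 34 tall (z); a steel shaft 6 mm thick leaves its end at height 28 mm and runs along +x to x = 210 mm, where it bends straight down in a 6 mm thick leg. Origin: centre of the handle's underside; x towards the bent end, z up.
- hook_tip (a point): lower end of the rod's bent-down leg, at (210, 0, 1.5) mm in the rod's frame, so 1.5 mm above the level of the handle's underside; same axes as the rod.
- guard: fixed grey cage of bars and plates over a belt drive, 220 mm wide, 175 tall, 190 deep inside, bars too close for a gripper; behind it a blue motor to x = 420 mm, 210 tall. Open only at the front, up to 134 mm above the bench. Origin: middle of the front opening, at bench level; x points into the guard, y to the left seen looking in, z up.
- strip (a point): on the line of the slats' top edges, 18 mm above the guard's origin. The row of aluminium slats, 10 mm thick and 18 tall, stands along the foot of the opening in five places 40 mm apart (middles at guard y = -80, -40, 0, 40, 80 mm). One slat is left out, which one is not measured: the washer passes only there, through a 42 mm gap; the rod's shaft passes over the slats, leg down.
- gas_bottle: bystander: blue upright gas bottle, 74 mm across, 200 mm tall, origin under its centre
- cup: bystander: yellow plastic cup, 80 mm across, 120 mm tall, origin under its centre
- spray_can: bystander: white spray can, 60 mm across, 170 mm tall, origin under its centre
- wrench: bystander: wrench lying flat on the bench along its own x axis, beside the rod, origin under its middle
- bolt: bystander: 45 mm dark bolt with nut lying inside the guard, deeper in than the washer, origin under its middle
- socket: bystander: steel socket, 28 mm across, 32 mm tall, standing on the bench, origin under its centre
There are look-alikes about, which are no part of the job. Of the things like the washer, leave any that is blue; of the rest the smaller one is meant.

How it is judged:
By the outcome, as a careful person would: the job done as asked, in the order asked, and still so for the second after the job is handed in, with the robot touching nothing.
It also fails if it takes over 72 s, if anything falls off the work surface, if the arm or the gripper's body presses on something with over 40 N, if the wrist force passes 120 N, or if a joint passes its speed limit or range.

## Working session

There is one attempt and no reset: what is moved stays moved. The work goes in short steps, Python scripts to look and compute and a tool call to move; the robot and the scene stay as the last step left them, time stands still between calls to the robot, and variables do not carry over. Pictures are saved under pics/ and viewed, at most 10 in all, crops included, and the job is handed in when it is done.

Besides the shell and the picture viewer there is one more tool, called after ">>>" as name(argument=value, ...) on one line, values as JSON. move_arm: Moves the arm, as the interface text tells. Its arguments: {"type":"object","properties":{"deltas":{"type":"array","items":{"type":"object","properties":{"x":{"type":"number"},"y":{"type":"number"},"z":{"type":"number"},"rx":{"type":"number"},"ry":{"type":"number"},"rz":{"type":"number"},"claw":{"type":"number"}}}},"newtons":{"type":"number"}},"required":["deltas"]}

```bash
mkdir -p pics; ls
cat > h.py <<'E'
import numpy as np, cv2
from bench import monitor, vision, ticket
from scipy.spatial.transform import Rotation as R
def snap(n,f=None):
    im=vision.snapshot(n)
    if f: cv2.imwrite(f'pics/{f}.png',im[:,:,::-1])
    return im
def cam(n):
    c=vision.get_calibration(n); A=np.array(c['attitude'],float)
    if A.shape!=(3,3): A=R.from_rotvec(A).as_matrix()
    return c,np.array(c['eye'],float),A
def ray(n,u,v):
    c,e,A=cam(n); d=A@np.array([(u-c['cx'])/c['fx'],(v-c['cy'])/c['fy'],1]); return e,d/np.linalg.norm(d)
def onz(n,u,v,z):
    e,d=ray(n,u,v); return e+d*(z-e[2])/d[2]
def proj(n,p):
    c,e,A=cam(n); q=A.T@(np.array(p)-e); return np.array([c['fx']*q[0]/q[2]+c['cx'],c['fy']*q[1]/q[2]+c['cy']])
def tri(u1,u2):
    e1,d1=ray('side',*u1); e2,d2=ray('top',*u2)
    t=np.linalg.lstsq(np.c_[d1,-d2],e2-e1,rcond=None)[0]
    a,b=e1+d1*t[0],e2+d2*t[1]; return (a+b)/2,np.linalg.norm(a-b)
E
python3 - <<'E'
from h import *
np.set_printoptions(precision=4,suppress=True)
for n in('side','top'): 
    snap(n,n+'0'); print(vision.get_calibration(n)); print(onz(n,320,200,0))
print(monitor.get_state())
E
```

```text
pics
{'fx': 461.68260869320807, 'fy': 461.68260869320807, 'cx': 320.83393203466625, 'cy': 203.92198649222516, 'eye': array([0.0293, 0.4399, 0.6977]), 'attitude': array([-0.9776,  2.3959, -1.0822])}
[ 0.6202 -0.1288  0.    ]
{'fx': 480.5314518580591, 'fy': 480.5314518580591, 'cx': 321.5551299195608, 'cy': 201.17683848706736, 'eye': array([ 0.3508, -0.0863,  1.0527]), 'attitude': array([-2.1523,  2.0325, -0.2443])}
[ 0.6077 -0.07    0.    ]
{'clock': 0.1, 'joints': array([-1.1866,  0.1245,  1.6516, -0.    ,  1.3675, -0.0826]), 'qvel': array([-0.0001, -0.0001, -0.0037, -0.0018, -0.0001,  0.0004]), 'joint_torque': array([  0.0005, -42.493 , -36.6653,  -0.0001,   0.0039,  -0.    ]), 'tcp_pos': array([ 0.2923, -0.5799,  0.2301]), 'tool_rot': array([-3.0545, -0.7261,  0.0005]), 'force': array([-0.1091,  0.2451, -0.144 ]), 'torque': array([0.0102, 0.0027, 0.0082]), 'grasp_force': 0.0, 'opening': 0.08541615741754396}
```

View pics/side0.png

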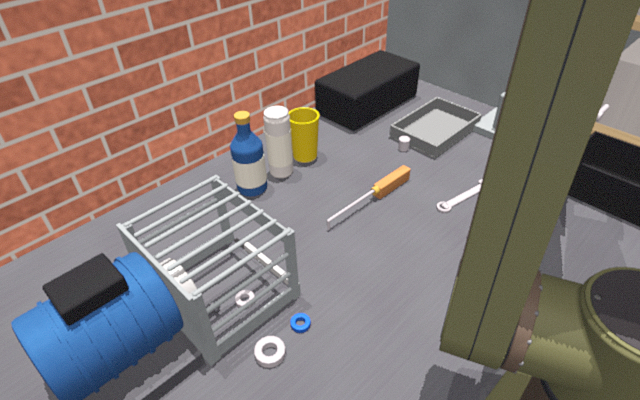

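View pics/top0.png

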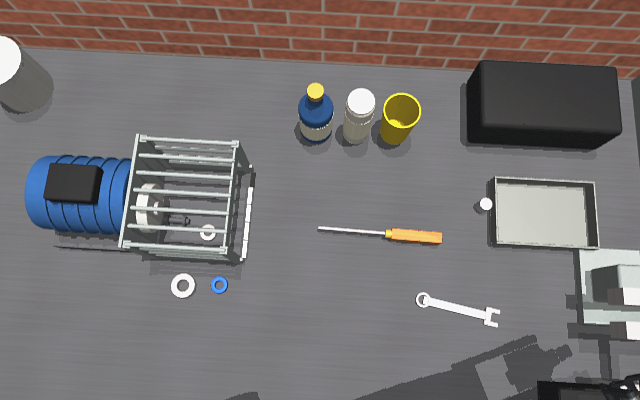

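The washer candidates in the top view are the ring inside the guard (208,232), the large bright ring outside (183,285) and the blue ring (219,285). By the description it is the smaller, non-blue ring inside the guard. The wrench (458,308) could be confused with the rod, but the rod is the one with the orange handle (415,236). Next is a close crop to check.

Run:
```python
from h import *
np.set_printoptions(precision=4,suppress=True)
t=cv2.imread('pics/top0.png');s=cv2.imread('pics/side0.png')
a=cv2.resize(t[125:275,120:270],(400,400),interpolation=cv2.INTER_CUBIC)
b=cv2.resize(s[180:360,120:310],(400,400),interpolation=cv2.INTER_CUBIC)
c=cv2.resize(t[205:265,310:450],(467,200),interpolation=cv2.INTER_CUBIC)
d=cv2.resize(s[160:230,322:417],(271,200),interpolation=cv2.INTER_CUBIC)
o=np.zeros((600,800,3),np.uint8);o[:400,:400]=a;o[:400,400:]=b;o[400:,:467]=c;o[400:,500:771]=d
cv2.imwrite('pics/crop.png',o)
for n,im in(('top',t),('side',s)):
    h=cv2.cvtColor(im,cv2.COLOR_BGR2HSV)
    m=cv2.inRange(h,(8,130,120),(19,255,255))
    k,l,st,ce=cv2.connectedComponentsWithStats(m)
    for i in range(1,k):
        if st[i,4]>60: print(n,st[i],ce[i])
for nm,p,z in(('washer',(208,232),.012),('big',(183,285),.015),('blue',(219,285),.01),('tip',(319,229),.028),('h',(415,236),.034),('guard top fl',(240,142),.175),('guard top fr',(241,258),.175),('strip l',(252,176),.018),('strip r',(246,256),.018)):
    print(nm,onz('top',*p,z))
```

```text
top [292   0  27  11  74] [304.6351   4.8108]
top [108   4  41  11 143] [127.4965   9.0839]
top [365   4  23  10  67] [375.3731   9.1343]
top [428   4  22  13 106] [438.0283  10.9057]
top [475   7  18   9  69] [483.3768  11.087 ]
top [515   9  17  13  77] [524.4286  15.5974]
top [580  13  28  12 107] [592.4953  19.215 ]
top [324  15  16  11  71] [331.9014  19.4507]
top [361  17  24  11  86] [373.0814  22.0698]
top [383  18  19  11  65] [392.0154  22.4462]
top [275  26  16  10  62] [282.3226  30.8387]
top [290  27  29  10 100] [304.28  30.79]
top [459  36  18   9  62] [466.9516  41.1129]
top [540  40  20  10  64] [549.0781  44.0938]
top [559  41  17   9  64] [567.8281  44.875 ]
top [385 230  57  13 244] [418.5287 236.2008]
side [ 57   0  23  22 142] [69.2254 10.2113]
side [253   0  30  18 118] [268.6525   9.8559]
side [ 19   6  26  25 146] [30.8014 16.0137]
side [234   7  15  17  63] [242.6032  14.6825]
side [48  8 17 16 79] [55.0886 16.1899]
side [105   9  42  29 308] [127.6623  23.4253]
side [300  11  19  16  75] [308.9067  19.28  ]
side [349  12  18  18  78] [357.1154  20.1923]
sid
[... 1629 characters left out ...]

side [144 165  11  17  63] [148.8095 172.6508]
side [373 169  37  29 310] [392.1903 184.4613]
side [ 79 170  16  17  78] [ 87.7564 180.2692]
side [  0 174  23  26 123] [ 11.0894 188.6585]
side [ 82 185  35  27 215] [ 98.3395 197.7116]
side [ 52 205  24  18 106] [ 64.1132 214.1226]
side [  8 207  18  16  73] [ 16.9315 213.2329]
side [  0 221  48  34 372] [ 21.2312 236.1183]
side [ 32 225  44  24 102] [ 53.7549 236.2451]
washer [0.5185 0.1709 0.012 ]
big [0.4011 0.2104 0.015 ]
blue [0.4057 0.1349 0.01  ]
tip [ 0.5362 -0.072   0.028 ]
h [ 0.5317 -0.2785  0.034 ]
guard top fl [0.6715 0.0886 0.175 ]
guard top fr [0.4478 0.065  0.175 ]
strip l [0.6498 0.0852 0.018 ]
strip r [0.4701 0.0817 0.018 ]
```

View pics/crop.png

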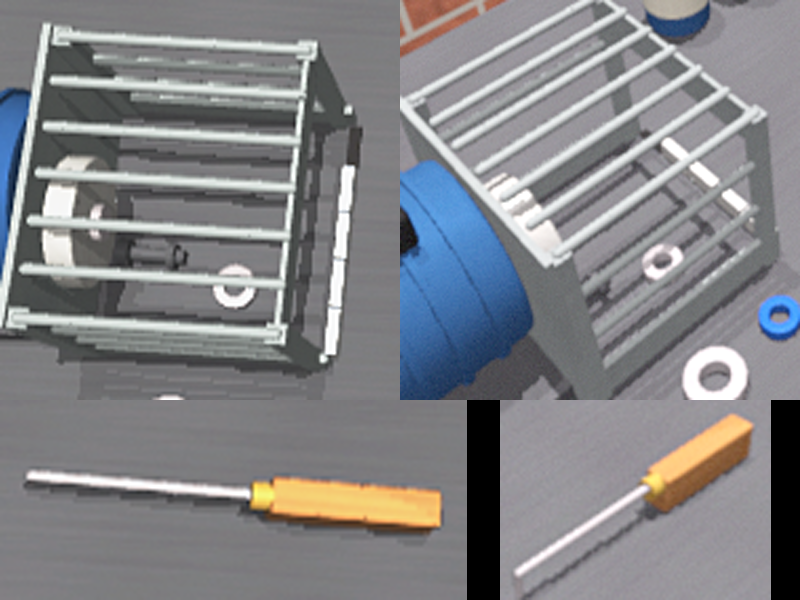

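Run:
```python
from h import *
np.set_printoptions(precision=4,suppress=True)
print(tri((291,234),(224,250)),tri((217,182),(236,143)))
t=cv2.imread('pics/top0.png');s=cv2.imread('pics/side0.png')
for u,v in((254,173),(250.5,187),(248,204),(246,220),(244.5,237),(242,258),(251,167),(239,262)): print('top',u,v,onz('top',u,v,.018),onz('top',u,v,0))
for u,v in((245,243),(288,278),(266,260),(297,293)): print('side',u,v,onz('side',u,v,.018),onz('side',u,v,0))
a=cv2.resize(t[155:275,220:270],(250*1,600),interpolation=cv2.INTER_NEAREST)
b=cv2.resize(s[225:315,225:315],(540,540),interpolation=cv2.INTER_NEAREST)
o=np.zeros((600,800,3),np.uint8);o[:,:250]=a;o[:540,260:800]=b
cv2.imwrite('pics/crop2.png',o)
```

```text
(array([0.4599, 0.0984, 0.1612]), np.float64(0.006115692161324827)) (array([0.6732, 0.0976, 0.1554]), np.float64(0.007277552235014722))
top 254 173 [0.6571 0.0813 0.018 ] [0.6624 0.0843 0.    ]
top 250.5 187 [0.6242 0.0862 0.018 ] [0.6289 0.0892 0.    ]
top 248 204 [0.585  0.0881 0.018 ] [0.5891 0.0912 0.    ]
top 246 220 [0.5488 0.0892 0.018 ] [0.5523 0.0922 0.    ]
top 244.5 237 [0.5111 0.0889 0.018 ] [0.5139 0.0919 0.    ]
top 242 258 [0.4653 0.0899 0.018 ] [0.4673 0.093  0.    ]
top 251 167 [0.6708 0.0894 0.018 ] [0.6763 0.0924 0.    ]
top 239 262 [0.4563 0.0955 0.018 ] [0.4582 0.0987 0.    ]
side 245 243 [0.6203 0.0888 0.018 ] [0.636  0.0795 0.    ]
side 288 278 [0.4872 0.0895 0.018 ] [0.4993 0.0802 0.    ]
side 266 260 [0.5529 0.089  0.018 ] [0.5667 0.0797 0.    ]
side 297 293 [0.4487 0.1019 0.018 ] [ 0.4598  0.0929 -0.    ]
```

View pics/crop2.png

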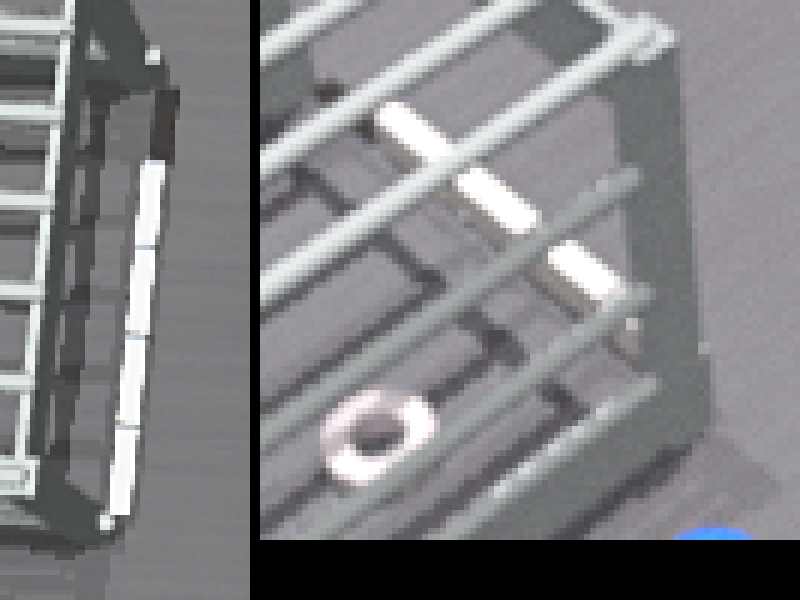

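Run:
```python
from h import *
np.set_printoptions(precision=4,suppress=True)
t=cv2.imread('pics/top0.png');s=cv2.imread('pics/side0.png')
print('slat5 proj')
for x in(.63,.64,.65,.66):
  for y in(.082,.087,.092):
    for z in (0,.018):
        a,b=proj('side',(x,y,z)),proj('top',(x,y,z))
        print(x,y,z,a.round(1),s[int(round(a[1])),int(round(a[0]))],b.round(1),t[int(round(b[1])),int(round(b[0]))])
# washer mask
for n,im,(u,v),w in(('top',t,(208,232),14),('side',s,(245,298),14)):
    c=im[v-w:v+w+1,u-w:u+w+1].min(2)
    m=(c>185).astype(np.uint8)
    ct,_=cv2.findContours(m,cv2.RETR_EXTERNAL,cv2.CHAIN_APPROX_NONE)
    for k in ct:
        if len(k)>8: print(n,cv2.minEnclosingCircle(k),cv2.boundingRect(k),u-w,v-w)
print('washer',tri((245,297.8),(208.1,232.6)))
# rod
for n,im,bx in(('top',t,(312,215,450,255)),('side',s,(322,160,416,232))):
    x0,y0,x1,y1=bx; h=cv2.cvtColor(im,cv2.COLOR_BGR2HSV)[y0:y1,x0:x1]
    m=cv2.inRange(h,(5,100,60),(35,255,255))
    ct=max(cv2.findContours(m,0,2)[0],key=cv2.contourArea); print(n,'handle poly',(cv2.approxPolyDP(ct,2,True)[:,0]+[x0,y0]).tolist())
    m2=cv2.inRange(h,(0,0,165),(180,60,255)); ct=max(cv2.findContours(m2,0,2)[0],key=cv2.contourArea); print('shaft',(cv2.approxPolyDP(ct,1.5,True)[:,0]+[x0,y0]).tolist())
print(tri((328,220.5),(319,228.5)))
```

```text
slat5 proj
0.63 0.082 0 [245.8 245. ] [255 255 255] [253.7 186.7] [79 78 79]
0.63 0.082 0.018 [244.7 239. ] [230 230 226] [252.6 184.6] [62 63 66]
0.63 0.087 0 [243.9 246.3] [129 128 133] [251.5 186.6] [216 212 205]
0.63 0.087 0.018 [242.8 240.2] [234 233 231] [250.4 184.5] [59 59 61]
0.63 0.092 0 [242.  247.5] [110 105 108] [249.3 186.5] [135 133 133]
0.63 0.092 0.018 [240.9 241.5] [238 237 233] [248.2 184.3] [114 112 112]
0.64 0.082 0 [242.9 242.7] [141 140 137] [254.1 182.5] [60 61 63]
0.64 0.082 0.018 [241.8 236.6] [153 148 150] [253.  180.3] [63 67 70]
0.64 0.087 0 [241.  243.9] [155 153 150] [251.9 182.4] [65 65 68]
0.64 0.087 0.018 [239.9 237.9] [153 147 150] [250.8 180.2] [66 65 68]
0.64 0.092 0 [239.1 245.1] [175 175 170] [249.7 182.2] [72 71 73]
0.64 0.092 0.018 [237.9 239.1] [101  97 101] [248.6 180. ] [115 113 114]
0.65 0.082 0 [240.  240.3] [200 200 197] [254.5 178.3] [60 64 65]
0.65 0.082 0.018 [238.8 234.3] [155 150 152] [253.4 176. ] [66 65 70]
0.65 0.087 0 [238.1 241.5] [229 227 223] [252.3 178.1] [66 66 69]
0.65 0.087 0.018 [236.9 235.5] [157 151 154] [251.2 175.9] 
[... 467 characters left out ...]
 173.8] [65 67 70]
0.66 0.092 0.018 [232.1 234.4] [118 118 116] [249.4 171.5] [73 74 71]
top ((14.0, 12.0), 14.14223575592041) (0, 6, 29, 16) 194 218
side ((13.604348182678223, 13.482608795166016), 9.718208312988281) (4, 6, 20, 16) 231 284
washer (array([0.5176, 0.1714, 0.0068]), np.float64(0.0010228808939027184))
top handle poly [[385, 230], [385, 237], [390, 240], [431, 244], [441, 242], [441, 232], [396, 228]]
shaft [[318, 227], [384, 234], [383, 231]]
side handle poly [[409, 168], [403, 165], [376, 182], [372, 187], [375, 190], [373, 194], [380, 198], [408, 178]]
shaft [[374, 190], [370, 190], [333, 214], [327, 221]]
(array([ 0.5379, -0.0718,  0.026 ]), np.float64(0.0004361788515439222))
```

Run:
```python
from h import *
np.set_printoptions(precision=4,suppress=True)
print('rear far',tri((403.5,165.5),(441,232.5)),'rear near',tri((409.5,168.5),(441,241)))
tip=onz('top',319.5,228.7,.028); base=onz('top',384,232.5,.028); rear=onz('top',441.5,237,.034)
print(tip,base,rear,np.linalg.norm((tip-rear)[:2]),[np.degrees(np.arctan2(*(tip-q)[:2])) for q in(base,rear)])
d=(tip-rear)[:2];d/=np.linalg.norm(d); c=rear[:2]+.055*d; print('handle c',c,'tip pred',c+.21*d)
a=onz('top',249.6,195,.018);b=onz('top',244,255,.018);print('slat line',a,b,np.degrees(np.arctan2((a-b)[1],(a-b)[0])))
s=monitor.get_state();p=s['tcp_pos'];Y=R.from_rotvec(s['tool_rot']).as_matrix()[:,1]
print(p,Y,np.degrees(np.arctan2(Y[1],Y[0])),'shift cm',(c+.01*d-p[:2])*100)
```

```text
rear far (array([ 0.542 , -0.3366,  0.0284]), np.float64(0.003769265961723188)) rear near (array([ 0.5236, -0.3363,  0.0287]), np.float64(0.0033003217818302487))
[ 0.5369 -0.0731  0.028 ] [ 0.5366 -0.2127  0.028 ] [ 0.5328 -0.3353  0.034 ] 0.26222881155511546 [np.float64(0.1352443799520895), np.float64(0.9011405010409952)]
handle c [ 0.5337 -0.2803] tip pred [ 0.537  -0.0703]
slat line [0.6057 0.0865 0.018 ] [0.472  0.0863 0.018 ] 0.10770366798728
[ 0.2923 -0.5799  0.2301] [ 0.45  -0.893 -0.002] -63.25547848219685 shift cm [24.156  30.9661]
```

>>> move_arm(deltas=[{"x": 2.4, "y": 3.1, "rz": 6.2, "claw": 7}, {"x": 4.8, "y": 6.2, "rz": 12.5}, {"x": 7.3, "y": 9.3, "rz": 18.8}, {"x": 9.7, "y": 12.4, "rz": 25}, {"x": 12.1, "y": 15.5, "rz": 31.2}, {"x": 14.5, "y": 18.6, "rz": 37.5}, {"x": 16.9, "y": 21.7, "rz": 43.8}, {"x": 19.4, "y": 24.8, "rz": 50}, {"x": 21.8, "y": 27.9, "rz": 56.2}, {"x": 24.2, "y": 31.0, "z": -3, "rz": 62.5}, {"x": 24.2, "y": 31.0, "z": -7, "rz": 62.5}, {"x": 24.2, "y": 31.0, "z": -10, "rz": 62.5}])

```text
invalid input at $.deltas[0]: expected keys x, y, z, rx, ry, rz, claw
```

Run:
```python
from h import *
s=monitor.get_state();p=s['tcp_pos'];M=R.from_rotvec(s['tool_rot']).as_matrix()
print(p,s['joints'],M,s['opening'],np.degrees(np.arctan2(M[1,1],M[0,1])))
a=snap('top','g1');cv2.imwrite('pics/g1.png',cv2.resize(a[180:330,300:500,::-1],(800,600)))
```

```text
[ 0.29227306 -0.57993611  0.23013385] [-1.18659653e+00  1.24465260e-01  1.65158089e+00 -1.54606666e-05
  1.36752572e+00 -8.25768809e-02] [[ 8.93022098e-01  4.50012178e-01 -7.55880982e-04]
 [ 4.50012788e-01 -8.93020237e-01  1.82924782e-03]
 [ 1.48166784e-04 -1.97371484e-03 -9.99998041e-01]] 0.08541615741754396 -63.25547848219685
```

View pics/g1.png

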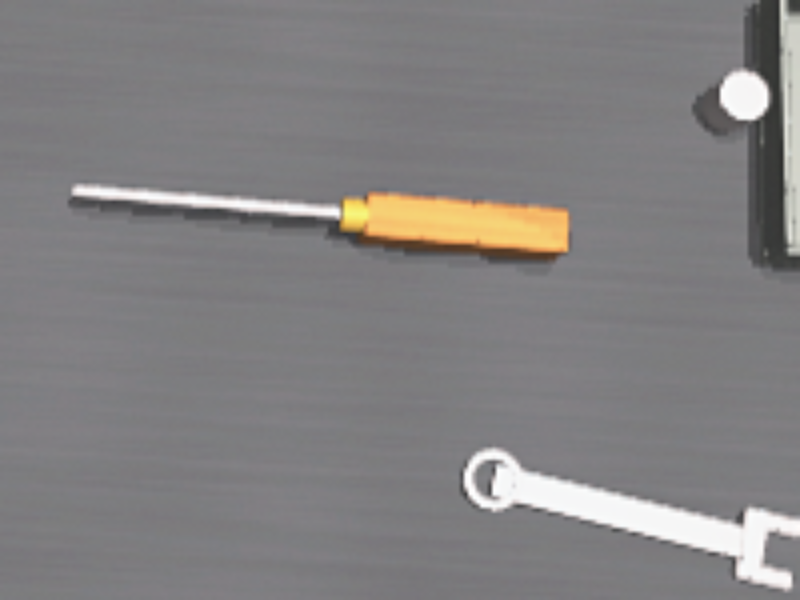

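The call was refused because every key must be present. The picture shows the rod unmoved, with its tip at about (319,228) and the handle's rear at (442,237).

>>> move_arm(deltas=[{"x": 2.4, "y": 3.1, "z": 0, "rx": 0, "ry": 0, "rz": 6.2, "claw": 7}, {"x": 4.8, "y": 6.2, "z": 0, "rx": 0, "ry": 0, "rz": 12.5, "claw": 7}, {"x": 7.3, "y": 9.3, "z": 0, "rx": 0, "ry": 0, "rz": 18.8, "claw": 7}, {"x": 9.7, "y": 12.4, "z": 0, "rx": 0, "ry": 0, "rz": 25, "claw": 7}, {"x": 12.1, "y": 15.5, "z": 0, "rx": 0, "ry": 0, "rz": 31.2, "claw": 7}, {"x": 14.5, "y": 18.6, "z": 0, "rx": 0, "ry": 0, "rz": 37.5, "claw": 7}, {"x": 16.9, "y": 21.7, "z": 0, "rx": 0, "ry": 0, "rz": 43.8, "claw": 7}, {"x": 19.4, "y": 24.8, "z": 0, "rx": 0, "ry": 0, "rz": 50, "claw": 7}, {"x": 21.8, "y": 27.9, "z": 0, "rx": 0, "ry": 0, "rz": 56.2, "claw": 7}, {"x": 24.2, "y": 31.0, "z": -3, "rx": 0, "ry": 0, "rz": 62.5, "claw": 7}, {"x": 24.2, "y": 31.0, "z": -7, "rx": 0, "ry": 0, "rz": 62.5, "claw": 7}, {"x": 24.2, "y": 31.0, "z": -10, "rx": 0, "ry": 0, "rz": 62.5, "claw": 7}], newtons=80)

```text
clock: 1.15
tcp_pos: [0.536, -0.2682, 0.1303]
tool_rot: [2.231, 2.21, 0.001]
force: [-0.2, -0.6, -0.5]
opening: 0.0699
grasp_force: 0.0
```

Run:
```python
from h import *
np.set_printoptions(precision=4,suppress=True)
s=monitor.get_state();p=s['tcp_pos'];M=R.from_rotvec(s['tool_rot']).as_matrix()
print(p,s['joints'],M[:,2],s['opening'],np.degrees(np.arctan2(M[1,1],M[0,1])))
```

```text
[ 0.536  -0.2682  0.1303] [-0.5536  0.0959  1.8565  0.0004  1.1877 -0.5447] [ 0.0015 -0.0005 -1.    ] 0.06993783188672105 -0.5212870296376345
```

>>> move_arm(deltas=[{"x": 0, "y": 0, "z": -3.5, "rx": 0, "ry": 0, "rz": 0, "claw": 7}, {"x": 0, "y": 0, "z": -7, "rx": 0, "ry": 0, "rz": 0, "claw": 7}, {"x": 0, "y": 0, "z": -9.5, "rx": 0, "ry": 0, "rz": 0, "claw": 7}, {"x": 0, "y": 0, "z": -11.5, "rx": 0, "ry": 0, "rz": 0, "claw": 7}, {"x": 0, "y": 0, "z": -12.2, "rx": 0, "ry": 0, "rz": 0, "claw": 7}, {"x": 0, "y": 0, "z": -12.2, "rx": 0, "ry": 0, "rz": 0, "claw": 7}, {"x": 0, "y": 0, "z": -12.2, "rx": 0, "ry": 0, "rz": 0, "claw": 2}, {"x": 0, "y": 0, "z": -12.2, "rx": 0, "ry": 0, "rz": 0, "claw": 1}, {"x": 0, "y": 0, "z": -12.2, "rx": 0, "ry": 0, "rz": 0, "claw": 1}, {"x": 0, "y": 0, "z": -12.2, "rx": 0, "ry": 0, "rz": 0, "claw": 1}, {"x": 0, "y": 0, "z": -12.2, "rx": 0, "ry": 0, "rz": 0, "claw": 1}, {"x": 0, "y": 0, "z": -12.2, "rx": 0, "ry": 0, "rz": 0, "claw": 1}], newtons=80)

```text
clock: 2.15
tcp_pos: [0.5359, -0.2714, 0.0116]
tool_rot: [2.233, 2.204, 0.001]
force: [-0.4, 0.0, 5.7]
opening: 0.0226
grasp_force: 80.5
```

>>> move_arm(deltas=[{"x": 0, "y": 0, "z": 0, "rx": 0, "ry": 0, "rz": 0, "claw": 1}, {"x": 0, "y": 0, "z": 1, "rx": 0, "ry": 0, "rz": 0, "claw": 1}, {"x": 0, "y": 0, "z": 2.5, "rx": 0, "ry": 0, "rz": 0, "claw": 1}, {"x": 0, "y": 0, "z": 4, "rx": 0, "ry": 0, "rz": 0, "claw": 1}, {"x": 0, "y": 0, "z": 5, "rx": 0, "ry": 0, "rz": 0, "claw": 1}, {"x": 0, "y": 0, "z": 5, "rx": 0, "ry": 0, "rz": 0, "claw": 1}])

```text
clock: 2.65
tcp_pos: [0.536, -0.2713, 0.0623]
tool_rot: [2.233, 2.204, 0.002]
force: [0.9, -0.3, -1.1]
opening: 0.0221
grasp_force: 79.5
```

```bash
cat >> h.py <<'E'
def bend(im_s,im_t,ws,wt):
    "topmost far end of the bright shaft in given windows (x0,y0,x1,y1)"
    r=[]
    for im,(x0,y0,x1,y1) in((im_s,ws),(im_t,wt)):
        h=cv2.cvtColor(im,cv2.COLOR_RGB2HSV)[y0:y1,x0:x1]
        m=cv2.inRange(h,(0,0,165),(180,60,255)); ct=max(cv2.findContours(m,0,2)[0],key=cv2.contourArea)
        r.append((cv2.approxPolyDP(ct,1.5,True)[:,0]+[x0,y0]).tolist())
    return r
E
python3 - <<'E'
from h import *
np.set_printoptions(precision=4,suppress=True)
s=snap('side');t=snap('top')
st=monitor.get_state();p=st['tcp_pos'];M=R.from_rotvec(st['tool_rot']).as_matrix()
print(p,st['opening'],st['grasp_force'],st['force'],M)
pt=np.array([.537,-.07,.075]);a=proj('side',pt).astype(int);b=proj('top',pt).astype(int);print(a,b)
o=np.zeros((600,800,3),np.uint8)
o[:300]=cv2.resize(s[a[1]-40:a[1]+35,a[0]-60:a[0]+140,::-1],(800,300));o[300:]=cv2.resize(t[b[1]-35:b[1]+40,b[0]-30:b[0]+170,::-1],(800,300))
cv2.imwrite('pics/lift.png',o)
E
```

```text
[ 0.5345 -0.2704  0.0596] 0.02261487126460463 79.46283102035522 [ 0.3812  0.995  -2.4652] [[ 0.0131  0.9999  0.0005]
 [ 0.9999 -0.0131 -0.0003]
 [-0.0003  0.0005 -1.    ]]
[327 203] [317 224]
```

View pics/lift.png

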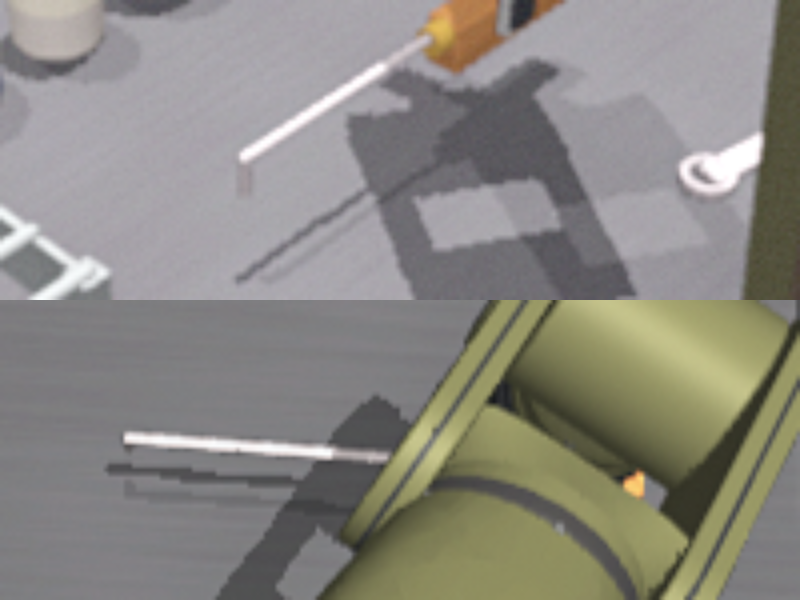

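The rod is held level with its leg down. The bend is at side (327.5,202) and top (318.5,223), and the leg's end is at side (328,211).

Run:
```python
from h import *
np.set_printoptions(precision=4,suppress=True)
p=monitor.get_state()['tcp_pos'];print(p)
q,e=tri((327.8,202),(319,223.3));print('bend',q,e,q-p)
for z in(.03,.035,.04,.045,.05,.055):print(z,proj('side',(q[0],q[1],z)))
```

```text
[ 0.5345 -0.2704  0.0596]
bend [ 0.5389 -0.0722  0.0773] 0.0007580700169495264 [0.0044 0.1982 0.0177]
0.03 [327.8698 218.8126]
0.035 [327.8442 217.0817]
0.04 [327.8183 215.3393]
0.045 [327.7923 213.5851]
0.05 [327.7661 211.8191]
0.055 [327.7397 210.0411]
```

>>> move_arm(deltas=[{"x": -0.5, "y": 1, "z": 0, "rx": 0, "ry": 0, "rz": 0, "claw": 1}, {"x": -1.2, "y": 3, "z": 0, "rx": 0, "ry": 0, "rz": 0, "claw": 1}, {"x": -1.8, "y": 5.5, "z": 0, "rx": 0, "ry": 0, "rz": 0, "claw": 1}, {"x": -2, "y": 8, "z": 0, "rx": 0, "ry": 0, "rz": 0, "claw": 1}, {"x": -2, "y": 10.5, "z": 0, "rx": 0, "ry": 0, "rz": 0, "claw": 1}, {"x": -2, "y": 13, "z": 0, "rx": 0, "ry": 0, "rz": 0, "claw": 1}, {"x": -2, "y": 15.5, "z": 0, "rx": 0, "ry": 0, "rz": 0, "claw": 1}, {"x": -2, "y": 18, "z": 0, "rx": 0, "ry": 0, "rz": 0, "claw": 1}, {"x": -2, "y": 20.5, "z": 0, "rx": 0, "ry": 0, "rz": 0, "claw": 1}, {"x": -2, "y": 22.5, "z": 0, "rx": 0, "ry": 0, "rz": 0, "claw": 1}, {"x": -2, "y": 23.6, "z": 0, "rx": 0, "ry": 0, "rz": 0, "claw": 1}, {"x": -2, "y": 24.1, "z": 0, "rx": 0, "ry": 0, "rz": 0, "claw": 1}])

```text
clock: 3.75
tcp_pos: [0.5131, -0.0277, 0.0582]
tool_rot: [-2.232, -2.208, 0.002]
force: [-0.2, 0.3, -1.5]
opening: 0.0226
grasp_force: 79.5
```

>>> move_arm(deltas=[{"x": 0, "y": 0, "z": -1, "rx": 0, "ry": 0, "rz": 0, "claw": 1}, {"x": 0, "y": 0, "z": -2, "rx": 0, "ry": 0, "rz": 0, "claw": 1}, {"x": 0, "y": 0, "z": -2.5, "rx": 0, "ry": 0, "rz": 0, "claw": 1}, {"x": 0, "y": 0, "z": -2.5, "rx": 0, "ry": 0, "rz": 0, "claw": 1}])

```text
clock: 4.08
tcp_pos: [0.5126, -0.03, 0.0317]
tool_rot: [-2.235, -2.203, 0.005]
force: [0.8, -0.2, -1.2]
opening: 0.0222
grasp_force: 79.4
```

Run:
```python
from h import *
np.set_printoptions(precision=4,suppress=True)
s=snap('side');t=snap('top');st=monitor.get_state();p=st['tcp_pos'];print(p,st['force'])
pt=p+[.0035,.199,-.005];print(proj('side',pt),proj('top',pt))
o=np.zeros((400,800,3),np.uint8)
o[:,:400]=cv2.resize(s[265:325,215:275,::-1],(400,400),interpolation=cv2.INTER_CUBIC);o[:,400:]=cv2.resize(t[200:260,190:250,::-1],(400,400),interpolation=cv2.INTER_CUBIC)
cv2.imwrite('pics/hov.png',o)
```

```text
[ 0.514  -0.0301  0.0335] [-0.2953  0.5197 -1.7493]
[244.3533 289.6036] [207.1187 231.1991]
```

View pics/hov.png

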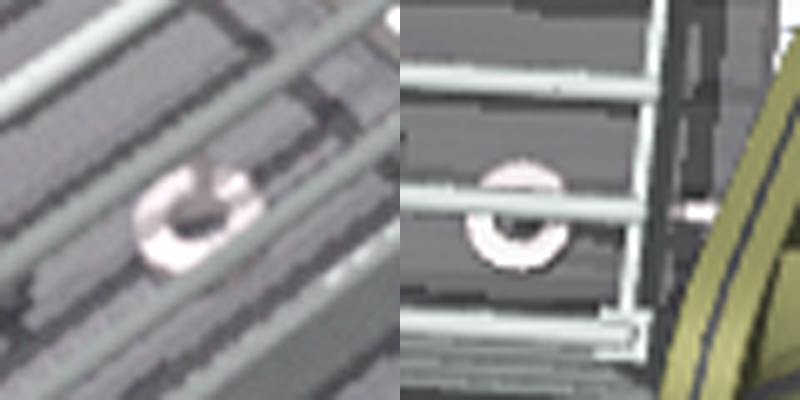

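Run:
```python
from h import *
np.set_printoptions(precision=4,suppress=True)
w=onz('top',207.7,232.1,.012);w2=onz('side',244.9,297.7,.012);print(w,w2,tri((244.9,297.7),(207.7,232.1)))
for x,y in((.5176,.171),(.52,.171),(.5176,.168)):
  for z in(.012,.025,.028): print(x,y,z,proj('side',(x,y,z)),proj('top',(x,y,z+.03)))
```

```text
[0.5182 0.1715 0.012 ] [0.5138 0.1732 0.012 ] (array([0.5181, 0.1719, 0.0072]), np.float64(0.002202881736677004))
0.5176 0.171 0.012 [244.5551 295.8504] [204.6791 229.977 ]
0.5176 0.171 0.025 [243.641  291.4181] [203.2307 228.885 ]
0.5176 0.171 0.028 [243.4274 290.3826] [202.8913 228.6291]
0.52 0.171 0.012 [243.756  295.1269] [204.8075 228.8695]
0.52 0.171 0.025 [242.8353 290.6942] [203.3615 227.7643]
0.52 0.171 0.028 [242.6202 289.6586] [203.0227 227.5053]
0.5176 0.168 0.012 [245.8366 294.9145] [206.0799 230.0566]
0.5176 0.168 0.025 [244.937  290.4811] [204.6489 228.9655]
0.5176 0.168 0.028 [244.7269 289.4453] [204.3136 228.7098]
```

>>> move_arm(deltas=[{"x": 0, "y": 0.2, "z": -0.3, "rx": 0, "ry": 0, "rz": 0, "claw": 1}, {"x": 0, "y": 0.2, "z": -0.7, "rx": 0, "ry": 0, "rz": 0, "claw": 1}, {"x": 0, "y": 0.2, "z": -1.0, "rx": 0, "ry": 0, "rz": 0, "claw": 1}, {"x": 0, "y": 0.2, "z": -1.2, "rx": 0, "ry": 0, "rz": 0, "claw": 1}, {"x": 0, "y": 0.2, "z": -1.4, "rx": 0, "ry": 0, "rz": 0, "claw": 1}, {"x": 0, "y": 0.2, "z": -1.4, "rx": 0, "ry": 0, "rz": 0, "claw": 1}])

```text
clock: 4.68
tcp_pos: [0.5141, -0.0274, 0.0198]
tool_rot: [-2.235, -2.206, 0.001]
force: [-0.0, 1.1, -0.8]
opening: 0.0226
grasp_force: 79.4
```

>>> move_arm(deltas=[{"x": 0, "y": 0, "z": -0.2, "rx": 0, "ry": 0, "rz": 0, "claw": 1}, {"x": 0, "y": 0, "z": -0.4, "rx": 0, "ry": 0, "rz": 0, "claw": 1}, {"x": 0, "y": 0, "z": -0.6, "rx": 0, "ry": 0, "rz": 0, "claw": 1}, {"x": 0, "y": 0, "z": -0.6, "rx": 0, "ry": 0, "rz": 0, "claw": 1}])

```text
clock: 5.02
tcp_pos: [0.5142, -0.0274, 0.0139]
tool_rot: [-2.236, -2.206, 0.001]
force: [-1.0, -0.1, -1.6]
opening: 0.0226
grasp_force: 79.4
```

Run:
```python
from h import *
np.set_printoptions(precision=4,suppress=True)
print('bottle cap',tri((242,117),(316,90)),'can top',tri((276,112),(361,99)),'cup',tri((304,115),(402,108)))
for u,v in((316,143),(357,143),(394,144)):print('near foot',onz('top',u,v,0))
for u,v in((252,195),(281,178),(305,162)):print('side foot',onz('side',u,v,0))
```

```text
bottle cap (array([ 0.7808, -0.0536,  0.1893]), np.float64(0.0037834956133489823)) can top (array([ 0.7777, -0.1443,  0.1651]), np.float64(0.0056539308507582205)) cup (array([ 0.7845, -0.2349,  0.1165]), np.float64(0.00821083805331684))
near foot [ 0.7431 -0.0529  0.    ]
near foot [ 0.7486 -0.1479  0.    ]
near foot [ 0.7511 -0.2338  0.    ]
side foot [ 0.7502 -0.0306  0.    ]
side foot [ 0.7497 -0.1217  0.    ]
side foot [ 0.7554 -0.2092  0.    ]
```

>>> move_arm(deltas=[{"x": 0.2, "y": 0, "z": -0.15, "rx": 0, "ry": 0, "rz": 0, "claw": 1}, {"x": 0.5, "y": 0, "z": -0.15, "rx": 0, "ry": 0, "rz": 0, "claw": 1}, {"x": 1, "y": 0, "z": -0.15, "rx": 0, "ry": 0, "rz": 0, "claw": 1}, {"x": 1.5, "y": 0, "z": -0.15, "rx": 0, "ry": 0, "rz": 0, "claw": 1}, {"x": 2, "y": 0, "z": -0.15, "rx": 0, "ry": 0, "rz": 0, "claw": 1}, {"x": 2, "y": 0, "z": -0.15, "rx": 0, "ry": 0, "rz": 0, "claw": 1}])

```text
clock: 5.52
tcp_pos: [0.536, -0.0276, 0.0133]
tool_rot: [2.235, 2.206, 0.002]
force: [-0.3, -0.5, -1.8]
opening: 0.0225
grasp_force: 79.4
```

Run:
```python
from h import *
s=snap('side');t=snap('top');st=monitor.get_state();print(st['tcp_pos'],st['force'])
o=np.zeros((600,800,3),np.uint8)
o[:300,:400]=cv2.resize(s[230:320,205:325,::-1],(400,300),interpolation=cv2.INTER_CUBIC);o[:300,400:]=cv2.resize(t[180:270,170:290,::-1],(400,300),interpolation=cv2.INTER_CUBIC)
cv2.imwrite('pics/d1.png',o[:300])
```

```text
[ 0.53495697 -0.02746551  0.01294002] [-0.02268751  0.73362683 -1.44548178]
```

View pics/d1.png

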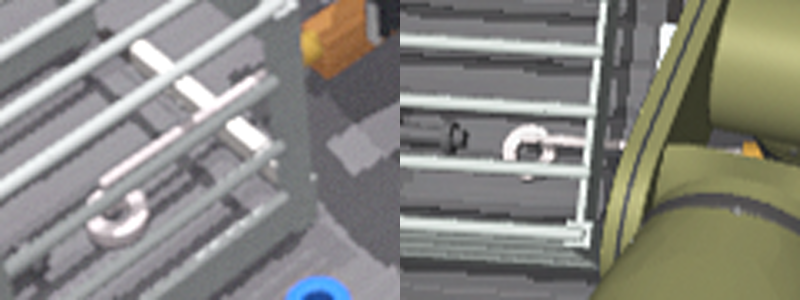

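>>> move_arm(deltas=[{"x": 0.7, "y": 0, "z": 0, "rx": 0, "ry": 0, "rz": 0, "claw": 1}, {"x": 1.7, "y": 0, "z": 0, "rx": 0, "ry": 0, "rz": 0, "claw": 1}, {"x": 2.7, "y": 0, "z": 0, "rx": 0, "ry": 0, "rz": 0, "claw": 1}, {"x": 3.7, "y": 0, "z": 0, "rx": 0, "ry": 0, "rz": 0, "claw": 1}, {"x": 4.7, "y": 0, "z": 0, "rx": 0, "ry": 0, "rz": 0, "claw": 1}, {"x": 5.7, "y": 0, "z": 0, "rx": 0, "ry": 0, "rz": 0, "claw": 1}, {"x": 6.7, "y": 0, "z": 0, "rx": 0, "ry": 0, "rz": 0, "claw": 1}, {"x": 7.5, "y": 0, "z": 0, "rx": 0, "ry": 0, "rz": 0, "claw": 1}, {"x": 8.3, "y": 0, "z": 0, "rx": 0, "ry": 0, "rz": 0, "claw": 1}, {"x": 9, "y": 0, "z": 0, "rx": 0, "ry": 0, "rz": 0, "claw": 1}, {"x": 9.4, "y": 0, "z": 0, "rx": 0, "ry": 0, "rz": 0, "claw": 1}, {"x": 9.5, "y": 0, "z": 0, "rx": 0, "ry": 0, "rz": 0, "claw": 1}])

```text
clock: 6.62
tcp_pos: [0.6303, -0.0275, 0.0129]
tool_rot: [2.236, 2.207, 0.0]
force: [-0.2, 0.5, -1.5]
opening: 0.0227
grasp_force: 79.4
```

>>> move_arm(deltas=[{"x": 0.4, "y": 0, "z": 0, "rx": 0, "ry": 0, "rz": 0, "claw": 1}, {"x": 0.9, "y": 0, "z": 0, "rx": 0, "ry": 0, "rz": 0, "claw": 1}, {"x": 1.4, "y": 0, "z": 0, "rx": 0, "ry": 0, "rz": 0, "claw": 1}, {"x": 1.7, "y": 0, "z": 0, "rx": 0, "ry": 0, "rz": 0, "claw": 1}, {"x": 1.8, "y": 0, "z": 0, "rx": 0, "ry": 0, "rz": 0, "claw": 1}, {"x": 1.8, "y": -0.3, "z": 0, "rx": 0, "ry": 0, "rz": 0, "claw": 1}, {"x": 1.8, "y": -0.8, "z": 0, "rx": 0, "ry": 0, "rz": 0, "claw": 1}, {"x": 1.8, "y": -1.3, "z": 0, "rx": 0, "ry": 0, "rz": 0, "claw": 1}, {"x": 1.8, "y": -1.8, "z": 0, "rx": 0, "ry": 0, "rz": 0, "claw": 1}, {"x": 1.8, "y": -2.3, "z": 0, "rx": 0, "ry": 0, "rz": 0, "claw": 1}, {"x": 1.8, "y": -2.5, "z": 0, "rx": 0, "ry": 0, "rz": 0, "claw": 1}, {"x": 1.8, "y": -2.5, "z": 0, "rx": 0, "ry": 0, "rz": 0, "claw": 1}])

```text
clock: 7.62
tcp_pos: [0.6475, -0.0533, 0.0129]
tool_rot: [2.237, 2.206, -0.0]
force: [0.6, 0.5, -1.2]
opening: 0.0222
grasp_force: 79.4
```

Run:
```python
from h import *
np.set_printoptions(precision=4,suppress=True)
s=snap('side','s3');t=snap('top','t3');st=monitor.get_state();p=st['tcp_pos'];print(p,st['force'])
w=p+[.0035,.2055,0];w[2]=.012
a=proj('side',w).astype(int);b=proj('top',w).astype(int);print(w,a,b)
o=np.zeros((600,800,3),np.uint8)
o[:,:400]=cv2.resize(s[a[1]-45:a[1]+45,a[0]-30:a[0]+30,::-1],(400,600),interpolation=cv2.INTER_CUBIC);o[:,400:]=cv2.resize(t[b[1]-45:b[1]+45,b[0]-20:b[0]+40,::-1],(400,600),interpolation=cv2.INTER_CUBIC)
cv2.imwrite('pics/d2.png',o)
```

```text
[ 0.6475 -0.0527  0.0129] [-0.074   0.0448 -2.3427]
[0.651  0.1528 0.012 ] [211 253] [222 174]
```

View pics/d2.png

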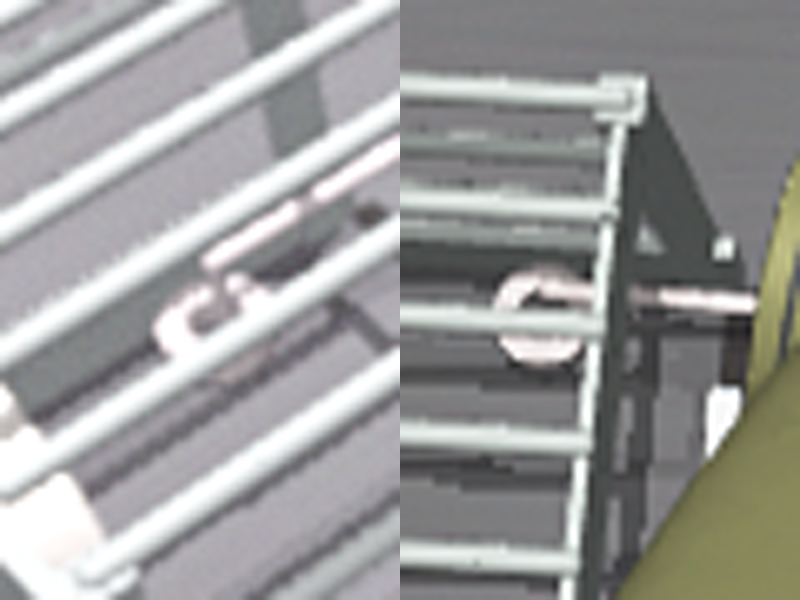

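The hook is still engaged. In the top view the washer's centre is at about (223.4,176.4), and the first white slat begins at row 187.

Run:
```python
from h import *
np.set_printoptions(precision=4,suppress=True)
print('w',onz('top',223.4,176.4,.012), 'slat end',onz('top',250.5,187.2,.018),'gap far',onz('top',253.5,171.5,.0),'side w',tri((211,253.5),(223.4,176.4)))
t=cv2.imread('pics/top0.png').max(2)
for u in(248,249,250,251,252,253,254,255):print(u,t[165:193,u].tolist())
t=cv2.imread('pics/t3.png').min(2)
print(t[160:195,222:226].T.tolist())
print([t[r,210:236].tolist() for r in (174,179)])
```

```text
w [0.6469 0.1505 0.012 ] slat end [0.6237 0.0862 0.018 ] gap far [0.6659 0.0857 0.    ] side w (array([0.6482, 0.1518, 0.0137]), np.float64(0.004629529080685593))
248 [71, 71, 73, 78, 79, 80, 81, 74, 87, 116, 113, 111, 110, 116, 115, 112, 114, 114, 113, 114, 111, 108, 145, 220, 244, 245, 254, 255]
249 [175, 208, 182, 69, 79, 80, 79, 74, 88, 119, 114, 112, 113, 117, 117, 115, 116, 116, 117, 118, 111, 135, 241, 255, 251, 250, 249, 249]
250 [230, 236, 181, 71, 75, 74, 79, 89, 113, 120, 113, 100, 101, 98, 88, 84, 74, 73, 70, 61, 62, 73, 218, 253, 249, 248, 248, 249]
251 [234, 240, 186, 71, 76, 76, 78, 83, 72, 70, 69, 68, 68, 69, 69, 68, 68, 68, 68, 67, 64, 64, 216, 255, 251, 252, 254, 255]
252 [123, 96, 80, 73, 76, 76, 78, 79, 59, 65, 67, 69, 68, 69, 68, 69, 69, 68, 68, 68, 66, 61, 216, 255, 246, 234, 192, 140]
253 [126, 124, 119, 95, 86, 89, 92, 83, 66, 68, 69, 70, 68, 68, 69, 70, 67, 68, 68, 69, 66, 63, 76, 109, 113, 102, 99, 95]
254 [128, 127, 128, 129, 128, 128, 127, 105, 65, 68, 68, 66, 67, 65, 60, 55, 66, 63, 63, 69, 65, 73, 79, 107, 127, 126, 127, 129]
255 [128, 125, 128, 129, 128
[... 338 characters left out ...]
, 207, 133, 68, 141, 223, 225, 177, 156, 220, 238, 230, 149, 80, 59, 67, 96, 126, 126, 124, 124, 124, 165, 224], [221, 160, 115, 152, 149, 136, 85, 70, 99, 134, 165, 228, 237, 175, 59, 139, 224, 225, 180, 157, 220, 240, 233, 130, 78, 59, 68, 97, 126, 126, 124, 123, 121, 160, 224], [223, 164, 118, 151, 148, 134, 84, 70, 93, 125, 162, 224, 236, 176, 64, 141, 223, 226, 183, 183, 237, 242, 237, 128, 77, 65, 78, 96, 125, 126, 123, 124, 113, 148, 225]]
[[153, 149, 129, 127, 122, 117, 213, 228, 230, 234, 93, 77, 78, 68, 59, 64, 61, 112, 126, 132, 155, 231, 233, 77, 73, 72], [101, 101, 105, 104, 96, 97, 103, 179, 177, 176, 179, 163, 151, 156, 157, 183, 160, 172, 183, 158, 156, 161, 128, 69, 74, 74]]
```

>>> move_arm(deltas=[{"x": -0.1, "y": -0.3, "z": 0, "rx": 0, "ry": 0, "rz": 0, "claw": 1}, {"x": -0.2, "y": -0.6, "z": 0, "rx": 0, "ry": 0, "rz": 0, "claw": 1}, {"x": -0.3, "y": -0.9, "z": 0, "rx": 0, "ry": 0, "rz": 0, "claw": 1}, {"x": -0.4, "y": -1.2, "z": 0, "rx": 0, "ry": 0, "rz": 0, "claw": 1}, {"x": -0.4, "y": -1.5, "z": 0, "rx": 0, "ry": 0, "rz": 0, "claw": 1}, {"x": -0.4, "y": -1.8, "z": 0, "rx": 0, "ry": 0, "rz": 0, "claw": 1}, {"x": -0.4, "y": -2.1, "z": 0, "rx": 0, "ry": 0, "rz": 0, "claw": 1}, {"x": -0.4, "y": -2.4, "z": 0, "rx": 0, "ry": 0, "rz": 0, "claw": 1}, {"x": -0.4, "y": -2.7, "z": 0, "rx": 0, "ry": 0, "rz": 0, "claw": 1}, {"x": -0.4, "y": -3.0, "z": 0, "rx": 0, "ry": 0, "rz": 0, "claw": 1}, {"x": -0.4, "y": -3.2, "z": 0, "rx": 0, "ry": 0, "rz": 0, "claw": 1}, {"x": -0.4, "y": -3.2, "z": 0, "rx": 0, "ry": 0, "rz": 0, "claw": 1}])

```text
clock: 8.72
tcp_pos: [0.6436, -0.085, 0.0129]
tool_rot: [2.236, 2.206, -0.0]
force: [-0.0, -0.5, -2.3]
opening: 0.0224
grasp_force: 79.4
```

Run:
```python
from h import *
np.set_printoptions(precision=4,suppress=True)
s=snap('side','s4');t=snap('top','t4');st=monitor.get_state();p=st['tcp_pos'];print(p,st['force'])
w=p+[.0035,.2055,0];w[2]=.012
a=proj('side',w).astype(int);b=proj('top',w).astype(int);print(w,a,b)
for n,im,c in(('side',s,a),('top',t,b)):
    m=im.min(2); print(n,c-14)
    for r in range(c[1]-14,c[1]+15): print(r,' '.join('%3d'%x for x in m[r,c[0]-14:c[0]+15]))
```

```text
[ 0.6435 -0.0846  0.0128] [ 0.1445  0.1233 -0.9734]
[0.647  0.1209 0.012 ] [225 246] [236 177]
side [211 232]
232 172 172 175 170 170 169 166 171 172 170 173 184 219 239 254 255 248 232 212 186 156 129 144 168 194 250 255 255 255
233 173 172 169 172 170 171 171 167 175 184 202 234 255 255 251 238 221 197 168 136 116 125 161 199 241 255 255 252 217
234 169 169 168 168 169 171 169 178 196 227 243 254 253 244 230 211 178 151 124 116 133 176 229 250 255 249 228 189 168
235 167 171 169 172 172 192 201 231 245 254 255 248 233 215 191 163 126 117 123 144 213 248 255 252 227 199 172 158 168
236 169 169 168 180 186 212 236 255 255 253 241 226 204 173 141 125 116 127 180 230 255 255 243 213 184 166 166 171 171
237 175 167 177 201 227 244 255 254 245 233 213 186 156 127 116 124 139 186 242 255 251 226 189 166 173 159 169 175 176
238 195 190 217 240 254 255 249 236 221 196 167 140 125 121 124 153 182 203 229 225 200 164 137 140 150 133 137 162 175
239 210 230 249 255 254 244 227 208 177 148 131 119 124 134 176 203 205 188 171 155 136 124 120 110 104  95  94 119 145
240 241 254 255 247 233 215 19
[... 5283 characters left out ...]
  76  75  69 171 238 195  73  74  76  69  74  73  74  74  57 115 114 113 107 107 108 107 107 132  67
187  96  95  96  96  95  93  86 204 237 149  75  74  75  76  76  77  79  78  64 124 125 124 113 111 107 103 142 233 203
188 126 126 126 125 125 123 119 211 238 113  71  73  73  96  97  79  79  78  95 125 124 123 123 124 107  99 217 255 252
189 126 125 127 125 126 123 116 220 237 114  71  74  72 128 129  80  78  75 125 124 123 123 123 124 106  98 241 250 247
190 125 124 124 123 124 122 116 233 238 104  73  73  75 128 129  79  78  76 126 126 124 123 124 126 105 103 243 249 247
191 122 122 123 124 124 121 127 232 238  76  70  74  87 127 130  79  79  76 127 125 126 125 125 126 108 115 249 248 247
```

Run:
```python
from h import *
np.set_printoptions(precision=4,suppress=True)
print('near edge z.012',onz('top',237.5,184.6,.012),'right edge',onz('top',244.2,179,.012),'shaft',onz('top',245,175,.031),'slat corner',onz('top',249,186.8,.018))
```

```text
near edge z.012 [0.6296 0.1169 0.012 ] right edge [0.6435 0.1031 0.012 ] shaft [0.6475 0.0987 0.031 ] slat corner [0.6244 0.0896 0.018 ]
```

>>> move_arm(deltas=[{"x": 0.05, "y": -0.2, "z": 0, "rx": 0, "ry": 0, "rz": 0, "claw": 1}, {"x": 0.1, "y": -0.4, "z": 0, "rx": 0, "ry": 0, "rz": 0, "claw": 1}, {"x": 0.1, "y": -0.6, "z": 0, "rx": 0, "ry": 0, "rz": 0, "claw": 1}, {"x": 0.1, "y": -0.8, "z": 0, "rx": 0, "ry": 0, "rz": 0, "claw": 1}, {"x": 0.1, "y": -1, "z": 0, "rx": 0, "ry": 0, "rz": 0, "claw": 1}, {"x": 0.1, "y": -1.2, "z": 0, "rx": 0, "ry": 0, "rz": 0, "claw": 1}])

```text
clock: 9.32
tcp_pos: [0.6444, -0.0966, 0.0128]
tool_rot: [-2.236, -2.207, 0.0]
force: [-0.2, 0.8, -2.1]
opening: 0.0225
grasp_force: 79.4
```

>>> move_arm(deltas=[{"x": -0.1, "y": -0.1, "z": 0, "rx": 0, "ry": 0, "rz": 0, "claw": 1}, {"x": -0.2, "y": -0.2, "z": 0, "rx": 0, "ry": 0, "rz": 0, "claw": 1}, {"x": -0.25, "y": -0.3, "z": 0, "rx": 0, "ry": 0, "rz": 0, "claw": 1}, {"x": -0.25, "y": -0.4, "z": 0, "rx": 0, "ry": 0, "rz": 0, "claw": 1}])

```text
clock: 9.65
tcp_pos: [0.6418, -0.1005, 0.0128]
tool_rot: [-2.236, -2.207, 0.0]
force: [-0.3, -0.3, -1.9]
opening: 0.0225
grasp_force: 79.4
```

>>> move_arm(deltas=[{"x": 0, "y": -0.2, "z": 0, "rx": 0, "ry": 0, "rz": 0, "claw": 1}, {"x": 0, "y": -0.4, "z": 0, "rx": 0, "ry": 0, "rz": 0, "claw": 1}, {"x": 0, "y": -0.6, "z": 0, "rx": 0, "ry": 0, "rz": 0, "claw": 1}])

```text
clock: 9.9
tcp_pos: [0.642, -0.1066, 0.0128]
tool_rot: [2.236, 2.207, -0.0]
force: [0.1, 0.7, -1.6]
opening: 0.0221
grasp_force: 79.4
```

>>> move_arm(deltas=[{"x": 0, "y": -0.2, "z": 0, "rx": 0, "ry": 0, "rz": 0, "claw": 1}, {"x": 0, "y": -0.4, "z": 0, "rx": 0, "ry": 0, "rz": 0, "claw": 1}, {"x": 0, "y": -0.6, "z": 0, "rx": 0, "ry": 0, "rz": 0, "claw": 1}])

```text
clock: 10.15
tcp_pos: [0.642, -0.1127, 0.0128]
tool_rot: [2.236, 2.207, -0.0]
force: [0.2, 0.4, -1.5]
opening: 0.0226
grasp_force: 79.4
```

Run:
```python
from h import *
np.set_printoptions(precision=4,suppress=True)
s=snap('side','s5');t=snap('top','t5');st=monitor.get_state();p=st['tcp_pos'];print(p,st['force'],st['torque'])
w=p+[.0035,.2055,0];w[2]=.012
b=proj('top',w).astype(int);print(w,b)
m=t.min(2); print(b[0]-11)
for r in range(b[1]-13,b[1]+14): print(r,' '.join('%3d'%x for x in m[r,b[0]-11:b[0]+16]))
```

```text
[ 0.6421 -0.1129  0.0129] [-0.734   0.1348 -1.8908] [-0.0334  0.023  -0.0512]
[0.6456 0.0926 0.012 ] [248 178]
237
165 111 150 149 128  90  76  76  77  77  77  74  68 166 223 228 119 122 124 123 123 123 126 126 124 126 126 125
166 100 132 133 138 105  76  75  75  76  75  74  67 199 229 234  95 121 123 122 122 124 125 123 124 124 124 123
167  71  72  77  85  73  75  74  76  76  75  74  70 173 174 177  75 116 124 123 123 123 123 124 124 125 124 125
168  73  75  73  76  75  76  75  76  77  76  75  74  65  66  68  70  92 126 126 124 123 123 124 123 124 123 124
169  73  75  76  76  76  74  75  76  75  74  75  74  75  72  74  72  83 126 126 125 123 124 124 125 124 125 124
170  72  72  73  72  73  74  73  76  75  75  73  73  72  67  70  69  83 125 125 124 123 124 124 124 126 124 125
171  63  65  62  64  65  65  66  72  68  67  71  75 105 117  92  67  80 118 121 124 125 125 125 125 125 123 124
172  65  65  65  63  62  61  59  60 101 158 166 168 193 227 213 192 150  92  92 125 126 126 125 125 124 124 124
173  64  64  65  68  65  64  57  93 186 239 242 240 238 249 252 253 245 179  53 121 125 1
[... 1338 characters left out ...]
 127 127 128 128 129 129 128
186  78  69  67  64 114 114  84  77 112 200 247 243 247 239 227 188  76  70 102 115 127 126 127 128 128 128 128
187  79  78  78  75 125 124 124 111 104  79  79 119 238 198 192 199  66  68 113 124 124 125 125 124 125 125 126
188  79  78  77  94 125 124 123 123 123 106  93 205 252 249 252 255 104 104 125 125 124 124 124 125 125 124 125
189  78  77  76 126 124 123 123 123 124 107  99 239 250 247 250 242 109 123 124 123 124 124 124 123 124 123 124
190  79  76  75 125 125 124 125 123 124 108 103 242 249 247 250 230  96 121 124 124 123 123 124 123 124 124 124
191  80  76  75 126 126 126 124 125 127 107 115 249 248 247 252 184  93 124 125 125 125 125 124 124 124 123 123
```

>>> move_arm(deltas=[{"x": 0, "y": -0.3, "z": 0, "rx": 0, "ry": 0, "rz": 0, "claw": 1}, {"x": 0, "y": -0.6, "z": 0, "rx": 0, "ry": 0, "rz": 0, "claw": 1}, {"x": 0, "y": -0.9, "z": 0, "rx": 0, "ry": 0, "rz": 0, "claw": 1}, {"x": 0, "y": -1.2, "z": 0, "rx": 0, "ry": 0, "rz": 0, "claw": 1}])

```text
clock: 10.58
tcp_pos: [0.642, -0.1248, 0.0128]
tool_rot: [2.236, 2.207, 0.0]
force: [0.9, 0.3, -1.5]
opening: 0.0222
grasp_force: 79.4
```

>>> move_arm(deltas=[{"x": 0, "y": -0.3, "z": 0, "rx": 0, "ry": 0, "rz": 0, "claw": 1}, {"x": 0, "y": -0.6, "z": 0, "rx": 0, "ry": 0, "rz": 0, "claw": 1}, {"x": 0, "y": -0.9, "z": 0, "rx": 0, "ry": 0, "rz": 0, "claw": 1}, {"x": 0, "y": -1.2, "z": 0, "rx": 0, "ry": 0, "rz": 0, "claw": 1}, {"x": 0, "y": -1.5, "z": 0, "rx": 0, "ry": 0, "rz": 0, "claw": 1}, {"x": 0, "y": -1.8, "z": 0, "rx": 0, "ry": 0, "rz": 0, "claw": 1}])

```text
clock: 11.08
tcp_pos: [0.642, -0.1428, 0.0128]
tool_rot: [2.236, 2.207, 0.0]
force: [-0.3, 0.7, -1.7]
opening: 0.0226
grasp_force: 79.4
```

>>> move_arm(deltas=[{"x": 0, "y": -0.6, "z": 0, "rx": 0, "ry": 0, "rz": 0, "claw": 1}, {"x": 0, "y": -1.2, "z": 0, "rx": 0, "ry": 0, "rz": 0, "claw": 1}, {"x": 0, "y": -1.8, "z": 0, "rx": 0, "ry": 0, "rz": 0, "claw": 1}, {"x": 0, "y": -2.4, "z": 0, "rx": 0, "ry": 0, "rz": 0, "claw": 1}, {"x": 0, "y": -3, "z": 0, "rx": 0, "ry": 0, "rz": 0, "claw": 1}, {"x": 0, "y": -3.6, "z": 0, "rx": 0, "ry": 0, "rz": 0, "claw": 1}, {"x": 0, "y": -4.2, "z": 0, "rx": 0, "ry": 0, "rz": 0, "claw": 1}, {"x": 0, "y": -4.8, "z": 0, "rx": 0, "ry": 0, "rz": 0, "claw": 1}, {"x": 0, "y": -5.3, "z": 0, "rx": 0, "ry": 0, "rz": 0, "claw": 1}, {"x": 0, "y": -5.6, "z": 0, "rx": 0, "ry": 0, "rz": 0, "claw": 1}, {"x": 0, "y": -5.7, "z": 0, "rx": 0, "ry": 0, "rz": 0, "claw": 1}, {"x": 0, "y": -5.7, "z": 0, "rx": 0, "ry": 0, "rz": 0, "claw": 1}])

```text
clock: 12.08
tcp_pos: [0.642, -0.1998, 0.0128]
tool_rot: [2.236, 2.206, -0.0]
force: [-0.6, 1.1, -1.8]
opening: 0.0227
grasp_force: 79.4
```

```bash
cat >> h.py <<'E'
def bright(n,im,p,w=20):
    a=proj(n,p).astype(int);m=im[a[1]-w:a[1]+w,a[0]-w:a[0]+w].min(2)
    k,l,st,ce=cv2.connectedComponentsWithStats((m>185).astype(np.uint8))
    for i in range(1,k):
        if st[i,4]>20: c=ce[i]+a-w; print(n,st[i][:2]+a-w,st[i][2:],c,onz(n,*c,.012))
E
python3 - <<'E'
from h import *
np.set_printoptions(precision=4,suppress=True)
s=snap('side','s6');t=snap('top','t6');st=monitor.get_state();p=st['tcp_pos'];print(p,st['force'])
w=p+[.0035,.2055,0];w[2]=.012
print(w);bright('side',s,w);bright('top',t,w)
a=proj('side',w).astype(int);print(a-14)
for r in range(a[1]-18,a[1]+12): print(r,' '.join('%3d'%x for x in s.min(2)[r,a[0]-14:a[0]+15]))
E
```

```text
[ 0.642  -0.1994  0.0128] [-0.4072  1.0788 -2.2548]
[0.6455 0.0061 0.012 ]
side [248 200] [ 40  39 399] [265.5163 222.3709] [0.6429 0.0158 0.012 ]
side [269 200] [19 14 72] [278.2639 207.1944] [ 0.6606 -0.0364  0.012 ]
top [280 173] [ 27  16 167] [289.7844 179.8743] [0.6474 0.0004 0.012 ]
[254 205]
201 163 165 165 158 160 163 167 167 164 164 175 172 173 173 172 170 172 173 176 176 175 171 172 172 176 170 170 169 171
202 171 171 171 168 173 173 173 172 174 171 172 173 169 171 172 175 175 174 172 173 173 175 172 171 172 170 174 169 166
203 172 171 169 169 173 172 172 171 173 171 175 172 173 171 173 175 169 173 173 173 173 171 173 173 171 165 167 167 170
204 187 170 167 169 169 171 171 171 173 171 170 173 172 172 171 170 171 176 174 174 171 173 170 169 169 171 180 209 244
205 222 188 171 164 167 168 173 168 173 170 170 170 170 172 171 173 170 172 173 172 171 171 167 165 169 198 249 255 255
206 249 230 204 176 167 169 172 171 172 173 174 172 172 173 171 171 168 174 170 167 172 168 166 180 211 254 255 255 238
207 239 249 242 219 186 168 166 166 170 168 170 170 173 171 173 175 170 169 171 
[... 2099 characters left out ...]
 171 163 151 132 143 196 232 253 255 248 233 213 184 155 128 119 120 123 123 161 212 246 249 237 205
226 169 172 172 171 170 170 171 182 220 245 254 251 242 224 201 168 139 121 124 129 124 122 124 124 147 200 236 250 242
227 174 173 174 167 167 183 224 239 252 254 245 232 212 186 152 131 119 123 124 128 124 125 120 119 117 132 183 222 246
228 173 174 167 173 192 226 253 255 250 239 221 198 162 133 121 124 125 126 125 130 128 125 123 127 121 120 125 161 207
229 166 168 185 222 237 252 253 244 229 207 177 144 124 117 123 125 131 131 126 127 126 123 130 124 122 119 120 119 136
230 171 196 228 250 255 249 238 216 192 161 139 139 150 144 133 127 126 126 128 126 130 123 128 125 126 122 118 118 142
```

>>> move_arm(deltas=[{"x": 0, "y": 0, "z": 0.5, "rx": 0, "ry": 0, "rz": 0, "claw": 1}, {"x": 0, "y": 0, "z": 1.5, "rx": 0, "ry": 0, "rz": 0, "claw": 1}, {"x": 0, "y": 0, "z": 3, "rx": 0, "ry": 0, "rz": 0, "claw": 1}, {"x": 0, "y": 0, "z": 4, "rx": 0, "ry": 0, "rz": 0, "claw": 1}, {"x": -1, "y": -0.6, "z": 4, "rx": 0, "ry": 0, "rz": 0, "claw": 1}, {"x": -3, "y": -2, "z": 4, "rx": 0, "ry": 0, "rz": 0, "claw": 1}, {"x": -5, "y": -3.3, "z": 4, "rx": 0, "ry": 0, "rz": 0, "claw": 1}, {"x": -7, "y": -4.6, "z": 4, "rx": 0, "ry": 0, "rz": 0, "claw": 1}, {"x": -9, "y": -6, "z": 4, "rx": 0, "ry": 0, "rz": 0, "claw": 1}, {"x": -10.4, "y": -6.9, "z": 4, "rx": 0, "ry": 0, "rz": 0, "claw": 1}, {"x": -10.8, "y": -7.1, "z": 4, "rx": 0, "ry": 0, "rz": 0, "claw": 1}, {"x": -10.8, "y": -7.1, "z": 4, "rx": 0, "ry": 0, "rz": 0, "claw": 1}])

```text
clock: 13.18
tcp_pos: [0.533, -0.2712, 0.0531]
tool_rot: [2.238, 2.204, 0.0]
force: [-0.5, -0.0, -1.7]
opening: 0.0226
grasp_force: 79.4
```

Run:
```python
from h import *
np.set_printoptions(precision=4,suppress=True)
s=snap('side','s7');t=snap('top','t7');st=monitor.get_state();print(st['tcp_pos'],st['force'])
w=np.array([.6455,.0061,.012])
bright('side',s,w,15);bright('top',t,w,15)
```

```text
[ 0.5345 -0.2705  0.0532] [ 0.1081 -0.8537 -1.4277]
side [253 204] [ 30  30 240] [265.0917 219.5958] [0.6505 0.0107 0.012 ]
top [280 173] [ 16  16 141] [287.4468 180.2199] [0.6463 0.0056 0.012 ]
```

>>> move_arm(deltas=[{"x": 0, "y": 0, "z": -1, "rx": 0, "ry": 0, "rz": 0, "claw": 1}, {"x": 0, "y": 0, "z": -2.5, "rx": 0, "ry": 0, "rz": 0, "claw": 1}, {"x": 0, "y": 0, "z": -3.5, "rx": 0, "ry": 0, "rz": 0, "claw": 1}, {"x": 0, "y": 0, "z": -4, "rx": 0, "ry": 0, "rz": 0, "claw": 1}, {"x": 0, "y": 0, "z": -4.1, "rx": 0, "ry": 0, "rz": 0, "claw": 1}, {"x": 0, "y": 0, "z": -4.2, "rx": 0, "ry": 0, "rz": 0, "claw": 1}, {"x": 0, "y": 0, "z": -4.2, "rx": 0, "ry": 0, "rz": 0, "claw": 1}])

```text
clock: 13.87
tcp_pos: [0.5346, -0.2699, 0.0116]
tool_rot: [-2.235, -2.207, -0.0]
force: [-3.0, 1.2, 5.9]
opening: 0.0222
grasp_force: 80.3
```

>>> move_arm(deltas=[{"x": 0, "y": 0, "z": 0.1, "rx": 0, "ry": 0, "rz": 0, "claw": 2.6}, {"x": 0, "y": 0, "z": 0.1, "rx": 0, "ry": 0, "rz": 0, "claw": 5}, {"x": 0, "y": 0, "z": 0.1, "rx": 0, "ry": 0, "rz": 0, "claw": 7}, {"x": 0, "y": 0, "z": 0.1, "rx": 0, "ry": 0, "rz": 0, "claw": 7}, {"x": 0, "y": 0, "z": 0.1, "rx": 0, "ry": 0, "rz": 0, "claw": 7}, {"x": 0, "y": 0, "z": 1, "rx": 0, "ry": 0, "rz": 0, "claw": 7}, {"x": 0, "y": 0, "z": 4, "rx": 0, "ry": 0, "rz": 0, "claw": 7}, {"x": 0, "y": 0, "z": 8, "rx": 0, "ry": 0, "rz": 0, "claw": 7}, {"x": 0, "y": -2, "z": 12, "rx": 0, "ry": 0, "rz": 0, "claw": 7}, {"x": -2, "y": -5, "z": 15, "rx": 0, "ry": 0, "rz": 0, "claw": 7}, {"x": -4, "y": -8, "z": 17, "rx": 0, "ry": 0, "rz": 0, "claw": 7}, {"x": -6, "y": -11, "z": 18, "rx": 0, "ry": 0, "rz": 0, "claw": 7}])

```text
clock: 14.87
tcp_pos: [0.4765, -0.3797, 0.1951]
tool_rot: [2.229, 2.204, 0.001]
force: [0.6, -0.4, 0.5]
opening: 0.0696
grasp_force: 0.0
```

>>> move_arm(deltas=[{"x": -3, "y": -3, "z": 0, "rx": 0, "ry": 0, "rz": 0, "claw": 7}, {"x": -6, "y": -6, "z": 0, "rx": 0, "ry": 0, "rz": 0, "claw": 7}, {"x": -8, "y": -9, "z": 0, "rx": 0, "ry": 0, "rz": 0, "claw": 7}, {"x": -10, "y": -12, "z": 0, "rx": 0, "ry": 0, "rz": 0, "claw": 7}, {"x": -10, "y": -12, "z": 0, "rx": 0, "ry": 0, "rz": 0, "claw": 7}, {"x": -10, "y": -12, "z": 0, "rx": 0, "ry": 0, "rz": 0, "claw": 7}])

```text
clock: 15.37
tcp_pos: [0.3742, -0.4996, 0.1905]
tool_rot: [2.239, 2.203, 0.0]
force: [0.7, 0.5, -0.5]
opening: 0.07
grasp_force: 0.0
```

Run:
```python
from h import *
s=snap('side','s8');t=snap('top','t8')
st=monitor.get_state();print(st['tcp_pos'],st['force'],st['clock'])
o=np.zeros((600,800,3),np.uint8)
o[:300]=cv2.resize(t[120:300,110:590,::-1],(800,300));o[300:]=cv2.resize(s[140:320,120:600,::-1],(800,300));cv2.imwrite('pics/fin.png',o)
```

```text
[ 0.37564786 -0.49784351  0.19019535] [-0.37551368  0.33664625  1.19938038] 15.4667
```

View pics/fin.png

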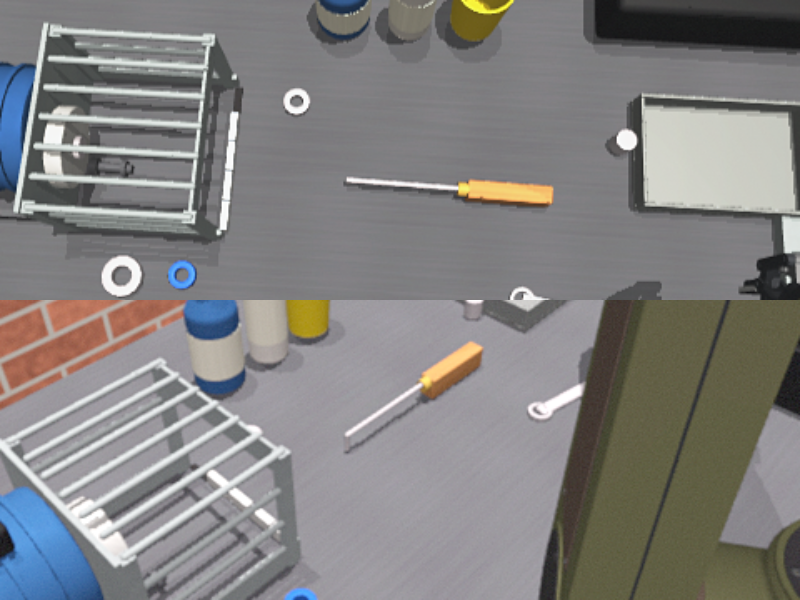

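The washer lies free on the open bench in front of the guard, at (297,101) in the crop. The rod lies flat on its handle at (450,190), nothing else has moved, and the gripper is clear of everything.

```bash
python3 -c "
from bench import ticket
print(ticket.sign_off())"
```

```text
the job is handed in; nothing more can be done
None
```

The job is handed in: the washer came out through the empty slat place at guard y = -80 mm and lies flat about 6 cm in front of the guard. The rod is laid flat on the open bench off the washer, sideways forces stayed around 1 N while the washer was drawn out, and the clock was at about 15.5 s.

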